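# Release the key left latched on the dental unit

## Task

Before the handpieces are coupled to the dental unit, make sure that none of its four push-push keys is left on: with a fingertip, first tap all four keys lightly, one after the other from left to right as seen from the robot, to feel which one is already latched down (a light tap neither latches nor releases a key). Then press that one key fully in and let go so that it springs up, and leave all four keys up. Only touch the keys: do not latch the other three, and leave the small things round the unit where they are.

Things in the scene. Friction and masses are not known exactly. Their poses are not given: they have to be found in the camera images.
- dental_unit: white control box, fixed, 165 x 270 mm, 50 mm high in front, 77 mm behind. Origin: centre of its underside, on the table; x to its back, y to its left end as seen from the robot, z up. Its top panel slopes 10 degrees down to the robot. Four identical keys in a row at y = +69, +23, -23, -69 mm, left to right. The dials (20 mm tall) and dark window behind them are fixed and not part of the job
- switch_a: one of the four identical keys with its frame, in any of the four places. Origin: centre of the frame on the sloping panel, at x = -22, z = 59.5 mm from the unit's origin; axes parallel to the unit's. Grey cap, 29 mm (x) by 25 mm (y), 12 mm proud of the panel when up: its top centre is then at x = -24, z = 71 mm from the unit's origin, when latched 4.6 mm lower
- switch_b: one of the four identical keys with its frame, in any of the four places. Origin: centre of the frame on the sloping panel, at x = -22, z = 59.5 mm from the unit's origin; axes parallel to the unit's. Grey cap, 29 mm (x) by 25 mm (y), 12 mm proud of the panel when up: its top centre is then at x = -24, z = 71 mm from the unit's origin, when latched 4.6 mm lower
- switch_c: one of the four identical keys with its frame, in any of the four places. Origin: centre of the frame on the sloping panel, at x = -22, z = 59.5 mm from the unit's origin; axes parallel to the unit's. Grey cap, 29 mm (x) by 25 mm (y), 12 mm proud of the panel when up: its top centre is then at x = -24, z = 71 mm from the unit's origin, when latched 4.6 mm lower
- switch_d: one of the four identical keys with its frame, in any of the four places. Origin: centre of the frame on the sloping panel, at x = -22, z = 59.5 mm from the unit's origin; axes parallel to the unit's. Grey cap, 29 mm (x) by 25 mm (y), 12 mm proud of the panel when up: its top centre is then at x = -24, z = 71 mm from the unit's origin, when latched 4.6 mm lower
- key_a (a joint): tilt of the cap of switch_a (rad) about a hidden hinge along y, 36 mm in front of the cap's centre: 0 up, 0.222 fully in (8 mm at the centre), 0.127 latched (4.6 mm). Pressed at its centre, an up key yields from 2.3 N on (7 N fully in, 0.4 N more per 10 mm/s); a latched one stays put up to 5 N. Push-push: pressed in over 0.19 and let go, an up key latches, a latched one springs up
- key_b (a joint): tilt of the cap of switch_b (rad) about a hidden hinge along y, 36 mm in front of the cap's centre: 0 up, 0.222 fully in (8 mm at the centre), 0.127 latched (4.6 mm). Pressed at its centre, an up key yields from 2.3 N on (7 N fully in, 0.4 N more per 10 mm/s); a latched one stays put up to 5 N. Push-push: pressed in over 0.19 and let go, an up key latches, a latched one springs up
- key_c (a joint): tilt of the cap of switch_c (rad) about a hidden hinge along y, 36 mm in front of the cap's centre: 0 up, 0.222 fully in (8 mm at the centre), 0.127 latched (4.6 mm). Pressed at its centre, an up key yields from 2.3 N on (7 N fully in, 0.4 N more per 10 mm/s); a latched one stays put up to 5 N. Push-push: pressed in over 0.19 and let go, an up key latches, a latched one springs up
- key_d (a joint): tilt of the cap of switch_d (rad) about a hidden hinge along y, 36 mm in front of the cap's centre: 0 up, 0.222 fully in (8 mm at the centre), 0.127 latched (4.6 mm). Pressed at its centre, an up key yields from 2.3 N on (7 N fully in, 0.4 N more per 10 mm/s); a latched one stays put up to 5 N. Push-push: pressed in over 0.19 and let go, an up key latches, a latched one springs up
- eye_rinse: small medicine bottle, 32 mm across, 68 mm tall, standing loose to the right of the unit; a bystander. Origin: centre of its underside
- tweezers: steel tweezers, 17 x 151 x 9 mm, lying loose in front of the unit; a bystander. Origin: centre of the underside, the long way along y
- petri_dish: flat round dish with lid, 69 mm across, 15 mm high, lying loose to the left of the unit; a bystander. Origin: centre of the underside

How it is judged:
By the outcome, as a careful person would: the job done as asked, in the order asked, and still so for the second after the job is handed in, with the robot touching nothing.
It also fails if it takes over 54 s, if anything falls off the work surface, if the arm or the gripper's body presses on something with over 40 N, if the wrist force passes 120 N, or if a joint passes its speed limit or range.

## Robot

A 6-joint arm with a two-finger parallel gripper is mounted at the origin on a cart in front of the work surface, level with it; the furniture and walls round the work are solid. World frame = base frame: x ahead of the robot, y to its left, z up, the work surface at z = 0. Lengths are in m, angles in rad, forces in N, time in s.
With the tool pointing down it reaches from about 0.3 to 0.875 m from the base axis. Payload 6.4 kg.
Tool frame: the origin (TCP) lies at the very end of the fingers, on their centre line; the grasp point (between the pads) lies 19 mm behind it; z points along the fingers, y is the direction in which the jaws open and shut (so a half turn about z gives the same grasp; the last joint's range is limited). The gripper opens to 85 mm and grips with 20 to 120 N. Pads are 22 mm wide; open, the fingers measure 114 mm over their backs; the gripper's body (76 mm by 85 mm) begins 54 mm behind the grasp point. The pads swing forward as they close: fully open they stand 13 mm farther back than shut.
Start: joints at [-1.458, 0.181, 1.607, -0, 1.354, -0.206], TCP at [0.18, -0.546, 0.231] pointing down, gripper open.
Joint ranges: [-2.99, 2.99], [-0.89, 2.07], [0.3, 2.58], [-1.14, 4.28], [0, 2.63], [-3.12, 3.12]. Speed limits (rad/s): [2.57, 2.57, 3.01, 3.14, 3.14, 3.14].

## Interface

Orientations are given as a rotation vector (axis times angle).
In Python, from workcell import robot gives the robot as it stands. The module is installed in compiled form; this text tells all that it offers. Calls block until the motion is done:
- robot.goto(position, orientation): joint-space move of the TCP to a pose.
- robot.move_l(position, attitude=None, v=0.15, force_limit=None): straight line of the TCP; attitude=None keeps the orientation; v is the mean speed in m/s. With force_limit (N) it stops when the force on the tool has changed by that much, and returns True; else False.
- robot.goto_joints(angles): joint-space move.
- robot.gripper_to(opening, newtons=None): opening from 0.0 (shut) to 1.0 (fully open); newtons is the grip in N (None keeps the last); returns when the fingers have stopped.
- robot.dwell(seconds).
- robot.ik(position, orientation): joint angles nearest the present ones, or None.
- robot.snapshot(name): name is "side" or "top"; returns (picture, depth): 400x640x3 uint8, red, green, blue; 400x640 float32, m along the optical axis (not along the pixel's ray), 0 where there is no reading.
- robot.camera_info(name): a dict with "camera_matrix" (3x3 intrinsics, pixels), "rvec" (rotation vector, rad) and "tvec" (3), from world to camera coordinates, as OpenCV has them. Camera axes: x right, y down, z forward; pixel columns grow to the right and rows downward; lengths in m; the calibration is good to about 2 mm. A picture is of the moment at which its call begins. camera_info takes no time and is no camera call.
A pose or a line that the arm cannot do raises robot.IKError and nothing moves.
- robot.close_job(): hands the job in, once; it reports no verdict.
Trained networks look in the newest picture that a camera, given by its name, has taken for a name from the list of things; names that differ only in an ending like _2 or _b are one class to them, and where a whole thing is asked for, a point or a joint stands for the part that bears it (a point fixed in the world has none). Each returns a list of dicts, best first, with "score" (0 to 1); they miss things now and then, are a little off and sometimes report something else, mostly with a low value. They report only what shows in the picture. A call takes as long as a camera call.
- robot.masks_of(camera, thing): "pixels" (400x640 bool, what is visible of it) and "rect" ([left, top, right, bottom] in pixels, round what is visible of it).
- robot.landmark_of(camera, thing): "xy" ([column, row] in pixels: a listed point, or the origin of a listed thing).
Readings, each from a call of its own:
- robot.read_time_s(): time.
- robot.read_qpos(): joint angles.
- robot.read_joint_velocities(): joint speeds.
- robot.read_tau(): joint torques, N m.
- robot.read_eef_pos(): TCP position.
- robot.read_tool_rot(): TCP orientation.
- robot.read_wrist_force(): force on the tool from outside, world axes, zero at the start.
- robot.read_moment(): the same for the moment, N m.
- robot.read_finger_gap(): opening from 0.0 (shut) to 1.0 (fully open).
Only numpy, scipy, OpenCV 4.12 (cv2) and the standard library are available. Lean on these libraries where they do the work, as an engineer would, in place of code of your own. Each camera call takes 0.05 s, during which the arm holds its last target. There are 200 camera calls.

## Working session

There is one attempt and no reset: what is moved stays moved. The work goes in short steps, each a Python script; the robot and the scene stay as the last script left them, time stands still between calls to the robot, and variables do not carry over. Pictures are saved under pics/ and viewed, about 8 in all and at most 12, crops included, and the job is handed in when it is done.

```bash
mkdir -p pics; cat > h.py <<'E'
import numpy as np, cv2
from workcell import robot
def cam(n):
    c=robot.camera_info(n); K=np.array(c["camera_matrix"]); R=cv2.Rodrigues(np.array(c["rvec"],float))[0]; return K,R,np.array(c["tvec"],float).ravel()
def cloud(n,d):
    K,R,t=cam(n); v,u=np.mgrid[:d.shape[0],:d.shape[1]]
    P=np.stack([(u-K[0,2])/K[0,0]*d,(v-K[1,2])/K[1,1]*d,d],-1)
    return (P-t)@R
def save(n,p): cv2.imwrite(f"pics/{n}.png",p[...,::-1])
E
python3 - <<'E'
from h import *
for n in("top","side"):
    p,d=robot.snapshot(n); save(n+"0",p); np.save(n+"0.npy",d); P=cloud(n,d)
    for th in("dental_unit","switch_a","eye_rinse","tweezers","petri_dish"):
        for m in robot.masks_of(n,th):
            q=P[m["pixels"]&(d>0)]
            print(n,th,round(m["score"],2),m["rect"],np.median(q,0).round(3) if len(q) else None, q.min(0).round(3) if len(q) else '', q.max(0).round(3) if len(q) else '')
        for m in robot.landmark_of(n,th):
            u,v=np.round(m["xy"]).astype(int); print('  lm',round(m["score"],2),np.round(m["xy"],1), P[v,u].round(4))
print(robot.read_time_s())
E
```

```text
top dental_unit 0.65 [308.3, 142.9, 423.4, 220.3] [ 0.536 -0.072  0.064] [ 0.438 -0.224 -0.005] [0.643 0.066 0.094]
  lm 0.58 [366.7 186.2] [ 0.5259 -0.0776  0.0649]
top switch_a 0.59 [351.5, 187.4, 367.7, 205.0] [ 0.504 -0.053  0.064] [ 0.486 -0.071  0.052] [ 0.524 -0.038  0.071]
top switch_a 0.5 [368.0, 191.6, 381.8, 201.9] [ 0.506 -0.099  0.069] [ 0.492 -0.115  0.055] [ 0.524 -0.085  0.075]
top switch_a 0.5 [329.9, 190.5, 350.4, 202.9] [ 0.499 -0.009  0.068] [ 0.483 -0.022  0.055] [0.518 0.008 0.075]
top switch_a 0.5 [389.7, 187.4, 400.7, 201.9] [ 0.51  -0.143  0.069] [ 0.495 -0.159  0.054] [ 0.527 -0.132  0.076]
  lm 0.71 [360.2 194.7] [ 0.5028 -0.0603  0.0683]
  lm 0.54 [337.9 196.7] [ 0.4969 -0.0067  0.0691]
  lm 0.49 [376.  196.6] [ 0.4984 -0.0991  0.0691]
  lm 0.44 [396.  189.8] [ 0.5159 -0.1473  0.0725]
top eye_rinse 0.63 [428.6, 166.1, 442.6, 183.9] [ 0.559 -0.249  0.05 ] [ 0.547 -0.266  0.008] [ 0.578 -0.239  0.072]
top eye_rinse 0.43 [388.4, 184.3, 402.7, 201.7] [ 0.511 -0.145  0.069] [ 0.495 -0.164  0.054] [ 0.53  -0.129  0.076]
  lm 0.72 [431.  173.5] [ 0.562  -0.2397  
[... 969 characters left out ...]
 0.81 [312.8 221.1] [ 0.5038 -0.019   0.073 ]
  lm 0.67 [328.6 281.6] [ 0.5128 -0.1577  0.0706]
  lm 0.52 [322.4 257.7] [ 0.5085 -0.1063  0.0706]
side eye_rinse 0.67 [359.9, 324.7, 386.0, 365.1] [ 0.562 -0.265  0.047] [ 0.548 -0.274 -0.001] [ 0.59  -0.213  0.071]
  lm 0.91 [371.8 355.3] [ 0.5605 -0.2701  0.0323]
side tweezers 0.48 [249.6, 228.0, 267.3, 265.4] [ 0.41  -0.017  0.007] [ 0.385 -0.046 -0.001] [0.42  0.049 0.013]
  lm 0.44 [262.5 257. ] [ 4.054e-01 -2.650e-02  1.000e-04]
side petri_dish 0.88 [278.2, 187.4, 308.7, 208.2] [0.471 0.12  0.016] [ 0.441  0.051 -0.001] [0.508 0.166 0.057]
  lm 0.79 [292.9 204. ] [0.473  0.0513 0.0552]
  lm 0.52 [314.6 242.1] [ 0.5017 -0.065   0.0669]
1.1
```

```bash
ls -la pics; python3 -c "
import cv2,numpy as np
a=cv2.imread('pics/top0.png');b=cv2.imread('pics/side0.png')
cv2.imwrite('pics/both.png',cv2.resize(np.vstack([a,b]),(480,600)))"
```

```text
total 808
drwxr-xr-x 2 agent agent   4096 Dec  4 10:44 .
drwxr-xr-x 3 agent agent   4096 Dec  4 10:44 ..
-rw-r--r-- 1 agent agent 477717 Dec  4 10:44 side0.png
-rw-r--r-- 1 agent agent 339542 Dec  4 10:44 top0.png
```

View pics/top0.png

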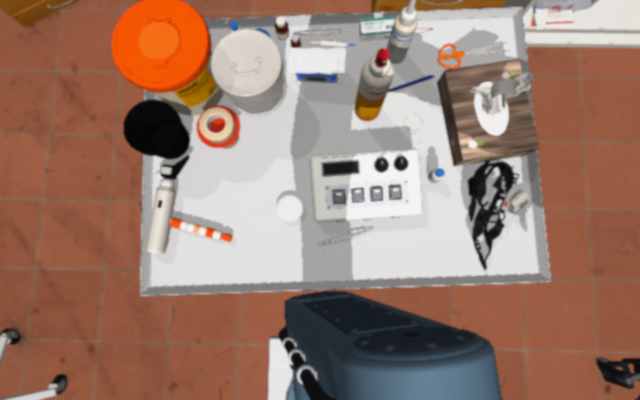

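View pics/side0.png

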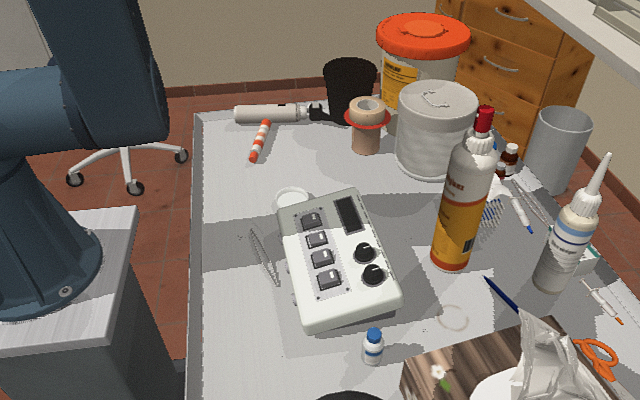

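The views agree on four keys: top image near (340,197), (358,196), (377,194), (395,192), and side image from (312,220) to (330,280). The unit is yawed about 5°. By depth, the second key from the left sits about 5 mm low. Next I fit the unit's pose from the points on the key caps.

```bash
cat > fit.py <<'E'
from h import *
from scipy.optimize import minimize
C=[]
Y=np.array([.069,.023,-.023,-.069]); s=np.tan(np.radians(10))
for n in("top","side"):
    P=cloud(n,np.load(n+"0.npy")).reshape(-1,3)
    P=P[(P[:,0]>.4)&(P[:,0]<.7)&(P[:,1]>-.25)&(P[:,1]<.1)]
    def loc(p):
        c,sn=np.cos(p[2]),np.sin(p[2]); d=P[:,:2]-p[:2]; return d@np.array([[c,-sn],[sn,c]])
    def cost(p):   # height-field match against box+caps
        L=loc(p); x,y=L.T; h=np.where((abs(x)<.0825)&(abs(y)<.135),.0635+s*x,0)
        cap=(abs(x+.024)<.0145)&(np.abs(y[:,None]-Y).min(1)<.0125)
        h=np.where(cap,.071+s*(x+.024),h)
        m=(x<.03)&(abs(x)<.12)&(abs(y)<.16)
        return np.minimum(abs(P[:,2]-h),.02)[m].mean()
    best=min((minimize(cost,[.53+dx,-.077+dy,a],method="Nelder-Mead",options=dict(initial_simplex=np.array([.53+dx,-.077+dy,a])+np.array([[0,0,0],[.008,0,0],[0,.008,0],[0,0,.04]]))) for dx in(-.006,.006) for dy in(-.006,.006) for a in(.05,.1)),key=lambda r:r.fun)
    p=best.x; L=loc(p); print(n,p.round(4),best.fun)
    for y in Y:
        m=(abs(L[:,0]+.024)<.008)&(abs(L[:,1]-y)<.007); print("  cap z",np.median(P[m,2]).round(4),m.sum())
    m=(abs(L[:,0]+.024)<.022)&(abs(L[:,1])<.1)&(P[:,2]-(.0635+s*L[:,0])>.005)
    for y in Y:
        q=L[m&(abs(L[:,1]-y)<.02)]; print("  cap xy mid",((np.percentile(q,3,0)+np.percentile(q,97,0))/2).round(4),"size",np.ptp(q,axis=0).round(3))
E
python3 fit.py; python3 - <<'E'
from h import *
print(robot.read_wrist_force(),robot.read_tool_rot(),robot.read_time_s())
E
```

```text
top [ 0.5316 -0.0742  0.0902] 0.002419138449139037
  cap z 0.071 42
  cap z 0.0655 35
  cap z 0.0707 36
  cap z 0.0707 35
  cap xy mid [-0.0272  0.0693] size [0.03  0.029]
  cap xy mid [-0.0243  0.0235] size [0.035 0.027]
  cap xy mid [-0.0268 -0.0226] size [0.03 0.03]
  cap xy mid [-0.0261 -0.0687] size [0.03 0.03]
side [ 0.5309 -0.0756  0.0839] 0.0035739574389756553
  cap z 0.0725 47
  cap z 0.0676 55
  cap z 0.0722 64
  cap z 0.0724 75
  cap xy mid [-0.0254  0.0682] size [0.032 0.028]
  cap xy mid [-0.0229  0.0228] size [0.028 0.027]
  cap xy mid [-0.0246 -0.0235] size [0.033 0.028]
  cap xy mid [-0.0244 -0.0693] size [0.031 0.027]
[ 0.35695816  0.32452896 -0.11904126] [-3.10170669e+00 -4.98710865e-01  2.12609580e-05] 1.1
```

```bash
cat >> h.py <<'E'
from scipy.spatial.transform import Rotation as Ro
a=np.radians(10); yaw=.087; O=np.array([.5312,-.075,0]); Rz=Ro.from_euler('z',yaw)
N=Rz.apply([-np.sin(a),0,np.cos(a)])          # panel normal
Y=[.069,.023,-.023,-.069]
top=lambda i:O+Rz.apply([-.024,Y[i],.071])    # centre of an up cap
def att(sgn):
    z=-N; y=Rz.apply([0,sgn,0]); return Ro.from_matrix(np.stack([np.cross(y,z),y,z],1)).as_rotvec()
def tap(i,A,v=.012):
    robot.move_l(top(i)+.02*N,A,v=.12)
    robot.move_l(top(i)+.007*N,v=.06); robot.dwell(.15)
    f0=np.array(robot.read_wrist_force())
    hit=robot.move_l(top(i)-.0065*N,v=v,force_limit=2.6)
    p=np.array(robot.read_eef_pos()); f=np.array(robot.read_wrist_force())-f0
    print("key",i+1,"hit",hit,"depth mm",round(-(p-top(i))@N*1000,2),"F",f.round(2),"lat",np.round((p-top(i)-((p-top(i))@N)*N)*1000,1))
    robot.move_l(top(i)+.02*N,v=.1)
    print("  t",round(robot.read_time_s(),2))
E
python3 - <<'E'
from h import *
robot.gripper_to(0.0)
for s in(1,-1): 
    q=robot.ik(top(0)+.1*N,att(s)); print(s,q)
c=[(s,robot.ik(top(0)+.1*N,att(s))) for s in(1,-1)]
s=min((x for x in c if x[1] is not None),key=lambda x:abs(x[1][5]))[0]; A=att(s); print(s)
robot.goto(top(0)+.1*N,A)
print(robot.read_finger_gap(),robot.read_eef_pos(),robot.read_time_s())
p,d=robot.snapshot("side"); save("side1",p[120:360,200:520])
E
```

```text
1 [-0.31230094 -0.08149187  2.02417149  0.07839777  1.03920931 -2.00444365]
-1 [-0.31230094 -0.08149187  2.02417149  0.07839777  1.03920931  1.13714901]
-1
-0.0015744870995679037 [ 0.48429266 -0.01057756  0.16969063] 4.075
```

View pics/side1.png

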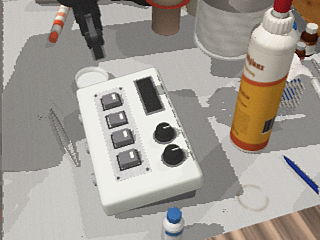

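The closed fingertip, at (97,50) in the crop, is above key 1 at (110,100), and everything else is undisturbed. Now the taps, left to right.

```bash
python3 - <<'E'
from h import *
A=att(-1)
for i in range(4): tap(i,A)
E
```

```text
key 1 hit True depth mm -0.18 F [-0.65 -0.45  4.  ] lat [0.3 0.  0. ]
  t 6.47
key 2 hit True depth mm 3.3 F [-0.61  0.36  3.54] lat [-0.  0. -0.]
  t 8.72
key 3 hit True depth mm -0.05 F [-0.88  2.04  4.95] lat [ 0.3 -0.   0.1]
  t 10.78
key 4 hit True depth mm -0.04 F [1.7  0.52 2.22] lat [ 0.3 -0.   0.1]
  t 12.85
```

Key 2 is the latched one: contact was about 3.3 mm deep at the fingertip's front edge, as expected for 0.127 rad, and the other three were at 0. This matches the depth images. Pressing key 2 fully.

```bash
python3 - <<'E'
from h import *
A=att(-1); i=1; B=top(i)+.003*Rz.apply([np.cos(a),0,np.sin(a)])
robot.move_l(B+.02*N,A,v=.12); robot.move_l(B+.003*N,v=.06); robot.dwell(.15)
hit=robot.move_l(B-.009*N,v=.015,force_limit=16)
p=np.array(robot.read_eef_pos()); print(hit,"depth",(-(p-B)@N*1000).round(2),np.round(robot.read_wrist_force(),2))
robot.dwell(.2); p=np.array(robot.read_eef_pos()); print("depth",(-(p-B)@N*1000).round(2),np.round(robot.read_wrist_force(),2))
robot.move_l(B+.03*N,v=.06)
robot.move_l(B+.12*N,v=.15)
robot.goto(np.array([.35,-.35,.3]),A); robot.dwell(.3)
P,d=robot.snapshot("side"); save("side2",P[120:360,200:520]); np.save("side0.npy",d)
P,d=robot.snapshot("top"); np.save("top0.npy",d)
for n in("top","side"):
    for t in("eye_rinse","tweezers","petri_dish"): print(n,t,[np.round(m["xy"],1) for m in robot.landmark_of(n,t)[:1]])
print(robot.read_time_s())
E
python3 fit.py
```

```text
True depth 6.92 [-2.96  0.07  9.33]
depth 6.92 [-2.84  1.18  8.3 ]
top eye_rinse [array([435.9, 175.2])]
top tweezers [array([431.6, 175.5])]
top petri_dish [array([288.6, 207.7])]
side eye_rinse [array([368. , 356.6])]
side tweezers [array([263.3, 256.1])]
side petri_dish [array([291.4, 203. ])]
18.8
top [ 0.5316 -0.0742  0.0894] 0.002339576787183465
  cap z 0.0706 41
  cap z 0.0711 40
  cap z 0.0701 36
  cap z 0.0711 37
  cap xy mid [-0.0275  0.0692] size [0.031 0.038]
  cap xy mid [-0.0262  0.0232] size [0.031 0.025]
  cap xy mid [-0.0268 -0.0226] size [0.03  0.025]
  cap xy mid [-0.0264 -0.0684] size [0.034 0.03 ]
side [ 0.5307 -0.0751  0.0888] 0.0035703067492184755
  cap z 0.0725 52
  cap z 0.0722 59
  cap z 0.0721 63
  cap z 0.072 71
  cap xy mid [-0.0249  0.0676] size [0.031 0.027]
  cap xy mid [-0.0247  0.0225] size [0.032 0.028]
  cap xy mid [-0.025  -0.0242] size [0.031 0.03 ]
  cap xy mid [-0.0243 -0.0695] size [0.032 0.03 ]
```

View pics/side2.png

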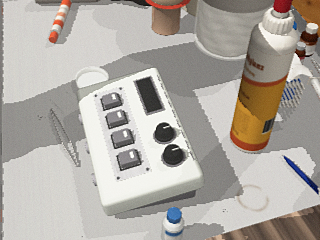

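All four caps now measure level in both views, the bystanders look unmoved in the crop, and the arm is clear.

```bash
python3 -c "
from h import *
robot.close_job()"
```

```text
the job is handed in; nothing more can be done
```

The latched key was the second from the left. I pressed it fully in, it sprang up, and all four keys are now up. The job was handed in just after 18.8 s on the robot's clock.

- **Taps:** I tapped all four keys left to right with the closed fingertip. Key 2 met the finger 3.3 mm low, which fits a latched, tilted cap. The other three were at 0 mm. The tap forces read 2.2–5.0 N in z. The highest was on key 3, above the light tap I intended, but its cap still measured up afterwards.
- **Press:** I pressed key 2 to 6.9 mm, where the 16 N force limit stopped the move, then let go. The wrist force read just after was about 9 N.
- **Last checks:** All four caps measured 70–71 mm high in the top view and 72–72.5 mm in the side view. Key 2 had been at 65.5 and 67.6 mm before. The 1–2 mm between the views is within calibration.
- **Bystanders:** The bottle, tweezers and dish look unmoved in the side picture. In the top view the network took the bottle for the tweezers, so the tweezers check rests on the side view. Its other position reports shifted by up to about 5 pixels between looks, which I took as network noise.

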